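# Hang the price plate on the sweet stall's rail

### The job

Swing the lamp arm back until its head is clear behind the hanging rail, round whichever side the tall flask does not block. Then take the price plate with the hook out of the slotted block, hook it over the open stretch of the rail and slide it along under the guard bar until it hangs centred on the clip. Leave the flask, the jars and the plain plate undisturbed.

Things in the scene. Friction and masses are not known exactly. Their poses are not given: they have to be found in the camera images.
- rail: Steel rail, a level round bar 12 mm thick and 470 mm long on two posts (16 mm thick, at y = +-220 mm, with 22 mm black collars on the bar). Origin on the counter under its middle; y runs along the bar, +x points away from the robot. The bar's axis is 210 mm above the counter. It stands turned a little differently each time.
- rail_mid (a point): Middle of the rail on the bar's axis, 210 mm high; axes as rail.
- guard: Lift-off guard over either half of the rail (the other half is the open stretch): aluminium bar 8 mm thick, y = -75 to 75 mm, straight above the rail, axis 21 mm above the rail's axis, on end uprights 42 mm behind the rail (+x). A seated hook passes below with 7 mm to spare; none can be put on or lifted off (16 mm) there. Origin on the counter under its middle; axes as rail.
- mark_spot (a point): The mark: the point on the rail's axis straight below the middle of a small black bulldog clip with steel wire ears (12 x 28 mm, reaching 50 mm above the rail's axis) that is clamped on top of the guard bar, anywhere within 40 mm of the guard's middle; axes as rail.
- lamp_arm (a joint): Hinge of the lamp arm, rad, about the vertical through lamp_hinge, positive anticlockwise seen from above. At 0 the arm points straight across the rail towards the robot (-x of the rail); range -1.7 to 1.7; it starts within 0.3 of 0 and stays where it is left. The head is clear beyond about 1.19 either way.
- lamp_hinge (a point): Point on the lamp's vertical hinge axis, 308 mm above the counter, straight above its post (18 mm thick, foot 84 mm), which stands 95 mm behind the rail at the open stretch.
- lamp_knob (a point): Middle of the grip knob on the lamp head: a black upright cylinder, 18 mm in diameter and 40 mm tall (284 to 324 mm above the counter, this point at 308 mm), in the centre of the round white head (60 mm in diameter, 262 to 284 mm high), 120 mm from the hinge axis. The arm is a 12 mm rod 274 mm high. Axes turn with the arm.
- holder: Fixed wooden block, 36 x 200 x 48 mm, with two slots end to end (each 7 mm wide along x, 89 mm long along y, 36 mm deep, floor at 12 mm), centred at y = +-52.5 mm. Origin at the centre of its underside.
- hanger: Price plate with hook, 140 g, loose, upright in either slot: white plate 5 x 80 x 70 mm (x, y, z), origin mid lower edge. A steel strap 30 mm wide (y), 4 mm thick, forms a hook open to +x: back leg x = -20 to -16 mm, crown z = 116 to 120, front leg x = 4 to 8, its tip at z = 100; inside width 20. Mouth 26 mm high, z = 74 to 100. Black grip block on the -x side.
- hanger_seat (a point): Point inside the hook where the rail's axis lies when it hangs: at (-6, 0, 110) mm in the plate's frame; axes as hanger.
- hanger_grip (a point): Grip point in the black grip block, 16 x 24 x 36 mm (x, y, z; block from 2 to 38 mm above the seat point's height): 32 mm behind the seat point (-x) and 24 mm above it, at (-38, 0, 134) mm in the plate's frame. Best pinched across its 24 mm along y from above.
- plain_plate: Plain white plate without a hook, 5 x 80 x 75 mm, loose in the other slot; origin at the middle of its lower edge. To be left there.
- flask: Tall steel vacuum flask, 66 mm in diameter and 288 mm tall (top 43 mm: 58 mm in diameter), standing behind the rail on one side of the lamp, in the way of the lamp head; origin at the centre of its underside. Easily knocked over.
- jar_far: Amber jar with red lid, 64 mm in diameter, 85 mm tall, on the other side of the lamp; the lamp head passes above it. Origin at the centre of its underside.
- jar_near: The same kind of jar, beside the slotted block; origin at the centre of its underside.

How it is judged:
By the outcome, as a careful person would: the job done as asked, in the order asked, and still so for the second after the job is handed in, with the robot touching nothing.
It also fails if it takes over 58 s, if anything falls off the work surface, if the arm or the gripper's body presses on something with over 40 N, if the wrist force passes 120 N, or if a joint passes its speed limit or range.

### The arm

A 6-joint arm with a two-finger parallel gripper is mounted at the origin on the work surface. World frame = base frame: x ahead of the robot, y to its left, z up, the work surface at z = 0. Lengths are in m, angles in degrees, forces in N, time in s.
With the tool pointing down it reaches from about 0.4 to 0.825 m from the base axis. Payload 7 kg.
Tool frame: the origin (TCP) lies on the centre line of the jaws, within the pads' length; the fingertips stand 22 mm ahead of it and the grasp point (between the pads) lies 3 mm ahead of it (ctrl.finger_overhang is the distance from the TCP to the fingertips, in m); z points along the fingers, y is the line along which they close (so a half turn about z gives the same grasp; the last joint's range is limited). The gripper opens to 88 mm and grips with 3 to 60 N. Pads are 19 mm wide; open, the fingers measure 130 mm over their backs; the gripper's body (78 mm by 193 mm) begins 47 mm behind the grasp point.
Start: joints at [92.71, 20.546, 0.682, 0, -70.136, -16.507], TCP at [0.161, 0.655, 0.249] pointing down, gripper open.
Joint ranges: [-176.03, 176.03], [-82.01, 121.73], [-58.28, 71.71], [-173.87, 95.51], [-174.79, -0.11], [-173.66, 173.66]. Speed limits (degrees/s): [136.94, 136.94, 172.46, 180, 180, 180].

### API

Orientations are given as [roll, pitch, yaw] about the fixed x, y, z axes, in that order (R = Rz(yaw) Ry(pitch) Rx(roll)).
In Python, from plant import ctrl gives the robot as it stands. The module is installed in compiled form; this text tells all that it offers.
- The arm moves only by the shell command python3 -m creep 'ROWS'. ROWS is JSON, a list of rows, each an object with "grip": the closure, from 0 (fully open) to 1 (shut); "delta_pos": the shift along the tool's x, y, z scaled (see below), a list of three; "rotation": the turn, a rotation vector about the tool's x, y, z scaled (see below), a list of three. A call has 1 to 5 rows; each row is the pose to reach, as a shift and turn from the pose commanded when the call began, along the tool's axes at that moment; what a row does not reach only later rows make up. The controller multiplies each number of a shift by 10 cm and each number of a turn by pi/2 rad. A row lasts 1/10 s, in which the tool goes at most 50 mm and 8.59 degrees, less where a joint would pass 70% of its speed; a pose out of reach is approached as far as the arm can. A call with a number of a shift or a turn outside -1 to 1 is refused whole. A call with a gripper value outside its range is refused whole. The fingers move at their own pace and stop on an object; the grip force is fixed at half the most. Time passes only in rows, so rows that repeat a pose let the fingers close. It gives the time, the measured TCP pose, the force, the opening and the grip force at its end, in the units of the state.
- ctrl.get_obs(): the state, without advancing time (a new reading comes with each control period).
- ctrl.snapshot(name): name is "side" or "top"; returns a dict with "color" (400x640x3 uint8, red, green, blue), "intrinsics" (3x3 intrinsics, pixels), "distortion" ([k1, k2, p1, p2, k3] as OpenCV has them; the pictures are not rectified), "R" (3x3) and "t" (3): a world point X has camera coordinates R X + t. Camera axes: x right, y down, z forward; pixel columns grow to the right and rows downward; lengths in m; the calibration is good to about 2 mm. A picture is of the moment at which its call begins. There is no depth.
- ctrl.close_job(): hands the job in; it is judged then, once.
The state is a dict: "clock": time; "joint_pos": joint angles; "qvel": joint speeds; "tau": joint torques, N m; "tool_pos": TCP position; "orientation": TCP orientation; "force": force on the tool from outside, world axes, zero at the start; "moment": the same for the moment, N m; "opening": finger opening in m; "gripper_force": force on a finger pad.
Only numpy, scipy, OpenCV 4.12 (cv2) and the standard library are available. Lean on these libraries where they do the work, as an engineer would, in place of code of your own. Each camera call takes 0.05 s, during which the arm holds its last target. There are 200 camera calls.

## Working session

There is one attempt and no reset: what is moved stays moved. The work goes in short steps, Python scripts to look and compute and a shell command to move; the robot and the scene stay as the last step left them, time stands still between calls to the robot, and variables do not carry over. Pictures are saved under pics/ and viewed, at most 10 in all, crops included, and the job is handed in when it is done.

```bash
mkdir -p pics; python3 - <<'E'
from plant import ctrl
import cv2
for n in ("side","top"):
    s=ctrl.snapshot(n); cv2.imwrite(f"pics/{n}0.png",s["color"][:,:,::-1])
    print(n,s["intrinsics"],s["distortion"],s["R"],s["t"])
print(ctrl.get_obs(),ctrl.finger_overhang)
E
```

```text
side [[385.76479776   0.         318.32649928]
 [  0.         385.76479776 198.51456806]
 [  0.           0.           1.        ]] [-0.07105328  0.          0.          0.          0.        ] [[ 0.70302251 -0.71093444  0.01820909]
 [-0.48504375 -0.49805626 -0.71879936]
 [ 0.52008837  0.49649993 -0.69497907]] [-0.36124394  0.42791951  0.61835079]
top [[394.48485694   0.         321.68571917]
 [  0.         394.48485694 197.62342277]
 [  0.           0.           1.        ]] [0.01000461 0.         0.         0.         0.        ] [[ 0.01094632 -0.99955537 -0.02773524]
 [-0.98104648 -0.00536897 -0.19369818]
 [ 0.19346315  0.02932985 -0.98066904]] [0.04435327 0.59374439 1.01888295]
{'clock': 0.1, 'joint_pos': array([ 9.27097269e+01,  2.05870038e+01,  6.39552436e-01, -1.96213619e-02,
       -7.01374474e+01, -1.65060859e+01]), 'qvel': array([ 0.0301901 , -0.05604728,  0.25178599,  0.13415521, -0.10151763,
       -0.00090707]), 'tau': array([-2.86457587e-03, -5.84165239e+01,  2.93751079e+01,  7.01550007e+00,
        1.01460921e-02, -5.45529701e-05]), 'tool_pos': array([0.16089394, 0.6551159 , 0.24771816]), 'orientation': array([ 1.79913359e+02, -6.43740175e-03, -1.38030345e+01]), 'force': array([-0.14396695, -0.3871176 ,  0.52324669]), 'moment': array([-0.00873888,  0.01836925, -0.020503  ]), 'gripper_force': 0.0, 'opening': 0.08746221516749941} 0.022
```

View pics/side0.png

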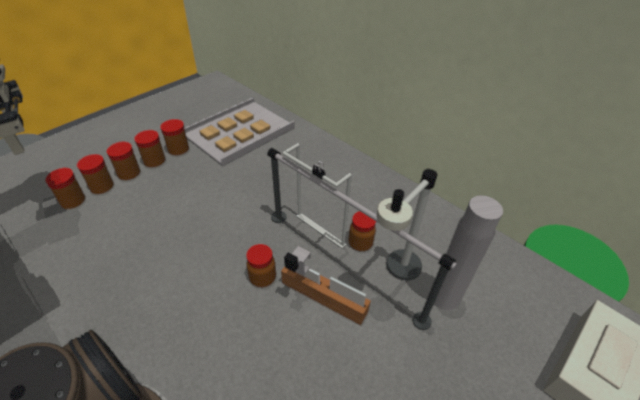

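View pics/top0.png

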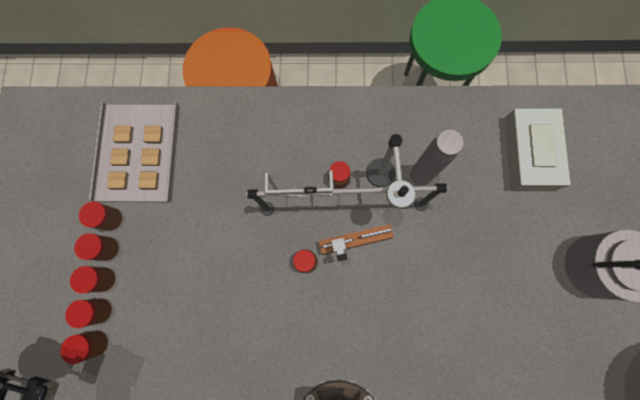

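The flask is on the right (−y) of the lamp and the far jar is on the left, so the lamp must swing left (negative angle). The hook plate is in the left slot, with its grip block near top (341,256) and side (291,262). I'll enlarge both views.

```bash
python3 - <<'E'
import cv2
def crop(src,dst,x,y,w,h,k):
    im=cv2.imread(src)[y:y+h,x:x+w]; im=cv2.resize(im,None,fx=k,fy=k,interpolation=cv2.INTER_CUBIC)
    for i in range(0,w,20): cv2.putText(im,str(x+i),(i*k,8),0,.3,(0,255,255),1); cv2.line(im,(i*k,10),(i*k,14),(0,255,255),1)
    for j in range(0,h,20): cv2.putText(im,str(y+j),(0,j*k+4),0,.3,(0,255,255),1)
    cv2.imwrite(dst,im)
crop("pics/top0.png","pics/top0c.png",240,125,220,150,3)
crop("pics/top0.png","pics/top0c.png",242,128,210,145,3.8) if 0 else None
crop("pics/side0.png","pics/side0c.png",240,140,260,190,3)
E
```

```text
(no output)
```

View pics/top0c.png

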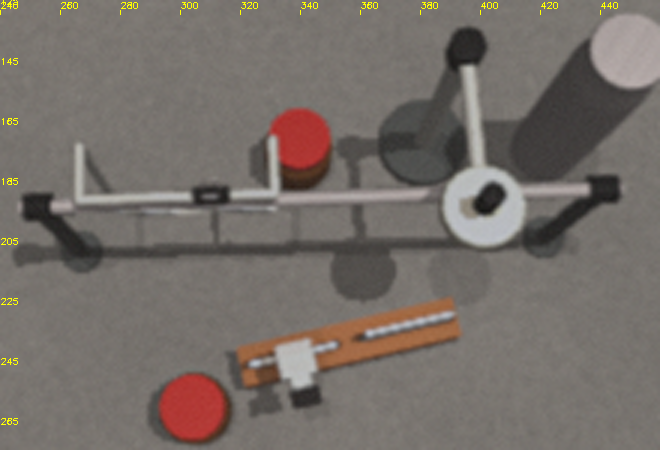

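View pics/side0c.png

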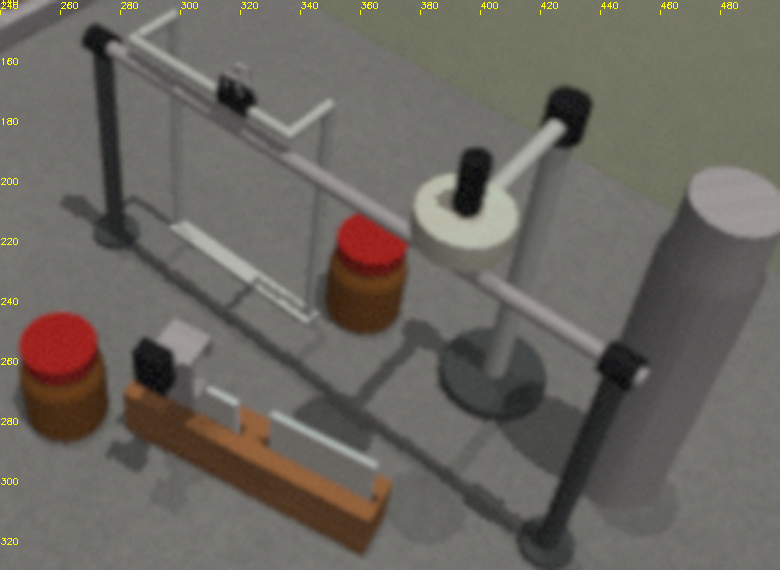

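```bash
cat > h.py <<'E'
import numpy as np, cv2
from plant import ctrl
from scipy.spatial.transform import Rotation as Ro
S={n:ctrl.snapshot(n) for n in ("side","top")}
def ray(n,p):
    s=S[n]; u=cv2.undistortPoints(np.array([[p]],float),s["intrinsics"],s["distortion"])[0,0]
    R,t=s["R"],s["t"]; return -R.T@t, R.T@np.array([*u,1])
def onz(n,p,z):
    c,d=ray(n,p); return c+d*(z-c[2])/d[2]
def tri(ps,pt):
    A=[];b=[]
    for n,p in (("side",ps),("top",pt)):
        c,d=ray(n,p); d=d/np.linalg.norm(d); P=np.eye(3)-np.outer(d,d); A.append(P); b.append(P@c)
    return np.linalg.lstsq(np.vstack(A),np.hstack(b),rcond=None)[0]
def proj(n,X):
    s=S[n]; return cv2.projectPoints(np.array([X],float),cv2.Rodrigues(s["R"])[0],s["t"],s["intrinsics"],s["distortion"])[0][0,0]
E
python3 - <<'E'
from h import *
np.set_printoptions(precision=4,suppress=True)
print("cam",ray("top",(320,200))[0],ray("side",(320,200))[0])
for k,ps,pt,z in [("colL",(274,153.7),(252.7,194),.21),("colR",(447.7,262),(441.3,188),.21),("knobtop",(398.7,192),(403.8,189.7),.324),
 ("hinge",(429.3,177.3),(395.7,140),.308),("clip",(319,171.7),(310,190),.243),("grip",(291.3,262),(341.7,257),.15)]:
    print(k,tri(ps,pt),onz("top",pt,z),onz("side",ps,z))
print("flask",onz("top",(450,141.7),.288),"jarnear",onz("top",(304.3,260.7),.085),onz("side",(259.7,254.5),.085), "jarfar", onz("top",(340,171),.085))
for p in [(319,241.7),(390.7,224.3),(321.7,254.3),(393.3,236.7)]: print("hold",onz("top",p,.048))
E
```

```text
cam [0.3849 0.0176 1.1154] [ 0.1399 -0.3507  0.7439]
colL [0.573  0.2074 0.2066] [0.5713 0.2074 0.21  ] [0.5713 0.2031 0.21  ]
colR [ 0.5891 -0.2353  0.2071] [ 0.5879 -0.2338  0.21  ] [ 0.5875 -0.2365  0.21  ]
knobtop [ 0.5601 -0.1277  0.3203] [ 0.5584 -0.1262  0.324 ] [ 0.5575 -0.1303  0.324 ]
hinge [ 0.6825 -0.1206  0.274 ] [ 0.6705 -0.115   0.308 ] [ 0.6432 -0.1372  0.308 ]
clip [0.578  0.0699 0.2331] [0.5745 0.0704 0.243 ] [0.571  0.0608 0.243 ]
grip [ 0.4304 -0.0043  0.1367] [ 0.4292 -0.0035  0.15  ] [ 0.4247 -0.0123  0.15  ]
flask [ 0.6737 -0.2357  0.288 ] jarnear [0.4218 0.0916 0.085 ] [0.421  0.0865 0.085 ] jarfar [ 0.6616 -0.0001  0.085 ]
hold [0.4741 0.0555 0.048 ]
hold [ 0.5228 -0.1383  0.048 ]
hold [0.4405 0.0478 0.048 ]
hold [ 0.4893 -0.1444  0.048 ]
```

Rail yaw is about 2.1° with its middle near (0.580, −0.0145), and the clip is at rail y ≈ +0.083. The knob is near (0.559, −0.128), the hinge near (0.679, −0.119) and the grip block near (0.430, −0.0035) at yaw 14.3°. Next I move above the knob.

```bash

python3 -m creep '[{"grip":0,"delta_pos":[0.5,0.5,-0.9],"rotation":[0,0,0]},{"grip":0,"delta_pos":[0.5,0.5,-0.9],"rotation":[0,0,0]},{"grip":0,"delta_pos":[0.5,0.5,-0.9],"rotation":[0,0,0]}]' >/dev/null
python3 -m creep '[{"grip":0,"delta_pos":[0.9,1,-0.4],"rotation":[0,0,0]},{"grip":0,"delta_pos":[0.9,1,-0.4],"rotation":[0,0,0]},{"grip":0,"delta_pos":[0.9,1,-0.4],"rotation":[0,0,0]}]' >/dev/null
python3 -m creep '[{"grip":0,"delta_pos":[0.9,1,0],"rotation":[0,0,0]},{"grip":0,"delta_pos":[0.9,1,0],"rotation":[0,0,0]},{"grip":0,"delta_pos":[0.9,1,0],"rotation":[0,0,0]}]' >/dev/null
python3 -m creep '[{"grip":0,"delta_pos":[0.9,1,0],"rotation":[0,0,0]},{"grip":0,"delta_pos":[0.9,1,0],"rotation":[0,0,0]},{"grip":0,"delta_pos":[0.9,1,0],"rotation":[0,0,0]}]' >/dev/null
python3 -m creep '[{"grip":0,"delta_pos":[0.9,1,0],"rotation":[0,0,0]},{"grip":0,"delta_pos":[0.9,1,0],"rotation":[0,0,0]},{"grip":0,"delta_pos":[0.9,1,0],"rotation":[0,0,0]}]' >/dev/null
python3 -m creep '[{"grip":0,"delta_pos":[0.8,1,0],"rotation":[0,0,0]},{"grip":0,"delta_pos":[0.8,1,0],"rotation":[0,0,0]},{"grip":0,"delta_pos":[0.8,1,0],"rotation":[0,0,0]}]' >/dev/null
python3 -m creep '[{"grip":0,"delta_pos":[0,0,0],"rotation":[0,0,-0.1]},{"grip":0,"delta_pos":[0,0,0],"rotation":[0,0,-0.2]},{"grip":0,"delta_pos":[0,0,0],"rotation":[0,0,-0.2]}]'
```

```text
clock: 2.3
tool_pos: [0.5057, 0.0041, 0.3783]
orientation: [-180.0, 0.0, 4.3]
force: [0.1, -0.3, -0.0]
opening: 0.0879
gripper_force: 0.0
```

```bash

python3 -m creep '[{"grip":0,"delta_pos":[0.21,0.68,0],"rotation":[0,0,0]},{"grip":0,"delta_pos":[0.21,0.68,0],"rotation":[0,0,0]}]' >/dev/null
python3 -m creep '[{"grip":0,"delta_pos":[0.21,0.68,0],"rotation":[0,0,0]},{"grip":0,"delta_pos":[0.21,0.68,0],"rotation":[0,0,0]},{"grip":0,"delta_pos":[0.21,0.68,0],"rotation":[0,0,0]}]'
python3 -m creep '[{"grip":0,"delta_pos":[0,0,0.3],"rotation":[0,0,0]},{"grip":0,"delta_pos":[0,0,0.5],"rotation":[0,0,0]},{"grip":0,"delta_pos":[0,0,0.66],"rotation":[0,0,0]},{"grip":0,"delta_pos":[0,0,0.66],"rotation":[0,0,0]}]'
python3 -m creep '[{"grip":1,"delta_pos":[0,0,0],"rotation":[0,0,0]},{"grip":1,"delta_pos":[0,0,0],"rotation":[0,0,0]},{"grip":1,"delta_pos":[0,0,0],"rotation":[0,0,0]},{"grip":1,"delta_pos":[0,0,0],"rotation":[0,0,0]},{"grip":1,"delta_pos":[0,0,0],"rotation":[0,0,0]}]'
```

```text
clock: 2.8
tool_pos: [0.5581, -0.13, 0.3775]
orientation: [180.0, 0.1, 3.8]
force: [0.3, 1.6, -0.3]
opening: 0.0875
gripper_force: 0.0
clock: 3.2
tool_pos: [0.5563, -0.1271, 0.3103]
orientation: [-180.0, 0.2, 4.1]
force: [-0.0, -0.8, -0.4]
opening: 0.0875
gripper_force: 0.0
clock: 3.7
tool_pos: [0.5576, -0.128, 0.3129]
orientation: [-180.0, -0.0, 4.2]
force: [-0.1, 0.6, 1.1]
opening: 0.0533
gripper_force: 0.0
```

```bash

python3 -m creep '[{"grip":1,"delta_pos":[0,0,0],"rotation":[0,0,0]},{"grip":1,"delta_pos":[0,0,0],"rotation":[0,0,0]},{"grip":1,"delta_pos":[0,0,0],"rotation":[0,0,0]},{"grip":1,"delta_pos":[0,0,0],"rotation":[0,0,0]},{"grip":1,"delta_pos":[0,0,0],"rotation":[0,0,0]}]'
python3 -m creep '[{"grip":1,"delta_pos":[0,0,0],"rotation":[0,0,0]},{"grip":1,"delta_pos":[0,0,0],"rotation":[0,0,0]},{"grip":1,"delta_pos":[0,0,0],"rotation":[0,0,0]}]'
python3 - <<'E'
from h import *
cv2.imwrite("pics/top1.png",cv2.resize(S["top"]["color"][120:270,300:480,::-1],None,fx=3,fy=3))
E
```

```text
clock: 4.2
tool_pos: [0.5575, -0.128, 0.3125]
orientation: [180.0, 0.0, 4.2]
force: [0.2, -0.3, -0.5]
opening: 0.0172
gripper_force: 30.0
clock: 4.5
tool_pos: [0.5575, -0.1281, 0.3125]
orientation: [180.0, 0.0, 4.2]
force: [-0.2, 0.2, 0.8]
opening: 0.0172
gripper_force: 30.0
```

Knob gripped, with an opening of 17 mm. Now the first 40° of the swing along the arc.

```bash

python3 -m creep '[{"grip":1,"delta_pos":[0.012,-0.167,0],"rotation":[0,0,0.089]},{"grip":1,"delta_pos":[0.046,-0.331,0],"rotation":[0,0,0.178]},{"grip":1,"delta_pos":[0.104,-0.488,0],"rotation":[0,0,0.267]},{"grip":1,"delta_pos":[0.182,-0.636,0],"rotation":[0,0,0.356]},{"grip":1,"delta_pos":[0.281,-0.771,0],"rotation":[0,0,0.444]}]'
```

```text
clock: 5.1
tool_pos: [0.5798, -0.0483, 0.3125]
orientation: [-180.0, 0.0, -36.1]
force: [1.8, -1.7, -2.6]
opening: 0.0174
gripper_force: 30.0
```

```bash

python3 -m creep '[{"grip":1,"delta_pos":[0.012,-0.167,0],"rotation":[0,0,0.089]},{"grip":1,"delta_pos":[0.046,-0.331,0],"rotation":[0,0,0.178]},{"grip":1,"delta_pos":[0.104,-0.488,0],"rotation":[0,0,0.267]},{"grip":1,"delta_pos":[0.182,-0.636,0],"rotation":[0,0,0.356]},{"grip":1,"delta_pos":[0.281,-0.771,0],"rotation":[0,0,0.444]}]'
python3 -m creep '[{"grip":1,"delta_pos":[0,0,0],"rotation":[0,0,0]},{"grip":0,"delta_pos":[0,0,0],"rotation":[0,0,0]},{"grip":0,"delta_pos":[0,0,0],"rotation":[0,0,0]},{"grip":0,"delta_pos":[0,0,0],"rotation":[0,0,0]},{"grip":0,"delta_pos":[0,0,0],"rotation":[0,0,0]}]'
python3 -m creep '[{"grip":0,"delta_pos":[0,0,0],"rotation":[0,0,0]},{"grip":0,"delta_pos":[0,0,0],"rotation":[0,0,0]},{"grip":0,"delta_pos":[0,0,-0.2],"rotation":[0,0,0]},{"grip":0,"delta_pos":[0,0,-0.4],"rotation":[0,0,0]},{"grip":0,"delta_pos":[0,0,-0.8],"rotation":[0,0,0]}]'
```

```text
clock: 5.6
tool_pos: [0.6482, -0.0008, 0.3125]
orientation: [-180.0, 0.1, -76.0]
force: [-1.1, 3.7, 1.0]
opening: 0.0169
gripper_force: 30.0
clock: 6.1
tool_pos: [0.6476, -0.0033, 0.3126]
orientation: [180.0, -0.0, -75.7]
force: [0.0, 0.5, -0.2]
opening: 0.044
gripper_force: 0.0
clock: 6.6
tool_pos: [0.6467, -0.0029, 0.3906]
orientation: [179.7, 0.0, -75.7]
force: [1.2, -0.2, -0.6]
opening: 0.0838
gripper_force: 0.0
```

```bash

python3 -m creep '[{"grip":0,"delta_pos":[-0.18,0.7,0],"rotation":[0,0,0]},{"grip":0,"delta_pos":[-0.18,0.7,0],"rotation":[0,0,0]}]' >/dev/null
python3 -m creep '[{"grip":0,"delta_pos":[-0.18,0.7,0],"rotation":[0,0,0]},{"grip":0,"delta_pos":[-0.18,0.7,0],"rotation":[0,0,0]}]' >/dev/null
python3 -m creep '[{"grip":0,"delta_pos":[-0.18,0.7,0],"rotation":[0,0,0]},{"grip":0,"delta_pos":[-0.18,0.7,0],"rotation":[0,0,0]}]' >/dev/null
python3 -m creep '[{"grip":0,"delta_pos":[0,0,0],"rotation":[0,0,-0.09]},{"grip":0,"delta_pos":[0,0,0],"rotation":[0,0,-0.18]},{"grip":0,"delta_pos":[0,0,0],"rotation":[0,0,-0.27]},{"grip":0,"delta_pos":[0,0,0],"rotation":[0,0,-0.36]},{"grip":0,"delta_pos":[0,0,0],"rotation":[0,0,-0.45]}]' >/dev/null
python3 -m creep '[{"grip":0,"delta_pos":[0,0,0],"rotation":[0,0,-0.09]},{"grip":0,"delta_pos":[0,0,0],"rotation":[0,0,-0.18]},{"grip":0,"delta_pos":[0,0,0],"rotation":[0,0,-0.27]},{"grip":0,"delta_pos":[0,0,0],"rotation":[0,0,-0.36]},{"grip":0,"delta_pos":[0,0,0],"rotation":[0,0,-0.45]}]' >/dev/null
python3 -m creep '[{"grip":0,"delta_pos":[0,0,0],"rotation":[0,0,-0.09]},{"grip":0,"delta_pos":[0,0,0],"rotation":[0,0,-0.1]},{"grip":0,"delta_pos":[0,0,0],"rotation":[0,0,-0.1]}]'
python3 - <<'E'
from h import *
cv2.imwrite("pics/s2.png",S["side"]["color"][:,:,::-1]); cv2.imwrite("pics/t2.png",S["top"]["color"][:,:,::-1])
a=cv2.resize(S["side"]["color"][140:330,240:500,::-1],None,fx=3,fy=3,interpolation=cv2.INTER_CUBIC); cv2.imwrite("pics/s2c.png",a)
E
```

```text
clock: 8.5
tool_pos: [0.4309, -0.0025, 0.3927]
orientation: [-180.0, -0.0, 14.1]
force: [-0.6, -0.5, -0.2]
opening: 0.0874
gripper_force: 0.0
```

View pics/s2c.png

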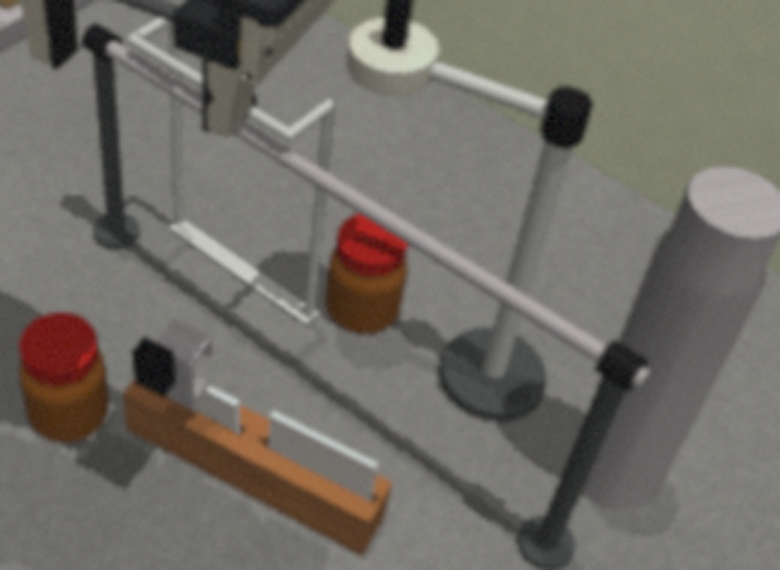

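The lamp head is clear behind the rail and the flask and jars are unmoved. The hook plate is still upright in the left slot. I descend onto its grip block.

```bash

python3 -m creep '[{"grip":0,"delta_pos":[0,0,0.5],"rotation":[0,0,0]},{"grip":0,"delta_pos":[0,0,1],"rotation":[0,0,0]},{"grip":0,"delta_pos":[0,0,1],"rotation":[0,0,0]}]' >/dev/null
python3 -m creep '[{"grip":0,"delta_pos":[0,0,0.4],"rotation":[0,0,0]},{"grip":0,"delta_pos":[0,0,0.7],"rotation":[0,0,0]},{"grip":0,"delta_pos":[0,0,1],"rotation":[0,0,0]}]' >/dev/null
python3 -m creep '[{"grip":0,"delta_pos":[0,0,0.2],"rotation":[0,0,0]},{"grip":0,"delta_pos":[0,0,0.42],"rotation":[0,0,0]},{"grip":0,"delta_pos":[0,0,0.42],"rotation":[0,0,0]}]'
python3 - <<'E'
from h import *
a=cv2.resize(S["side"]["color"][180:330,220:420,::-1],None,fx=4,fy=4,interpolation=cv2.INTER_CUBIC); cv2.imwrite("pics/s3c.png",a)
E
```

```text
clock: 9.5
tool_pos: [0.4312, -0.0024, 0.1504]
orientation: [180.0, 0.1, 14.2]
force: [-0.4, -0.4, 0.6]
opening: 0.0872
gripper_force: 0.0
```

View pics/s3c.png

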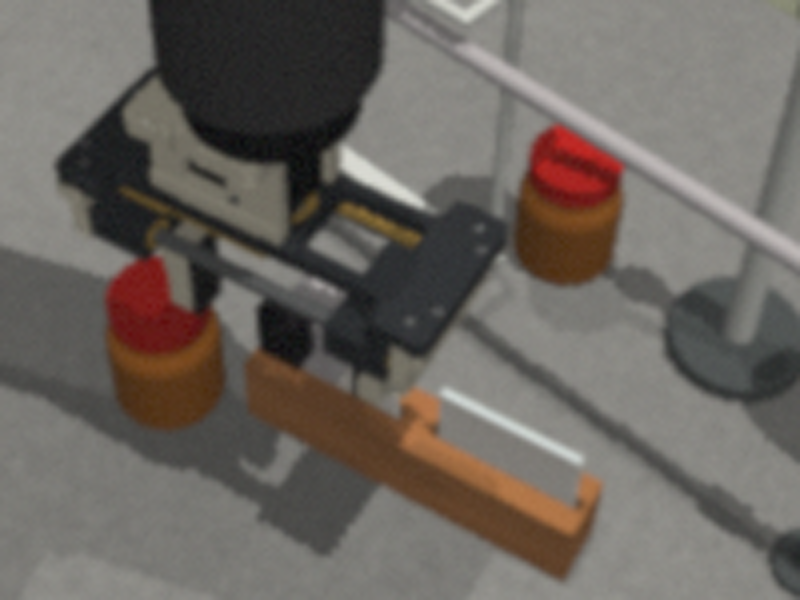

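The block is between the fingers. Closing.

```bash

python3 -m creep '[{"grip":1,"delta_pos":[0,0,0],"rotation":[0,0,0]},{"grip":1,"delta_pos":[0,0,0],"rotation":[0,0,0]},{"grip":1,"delta_pos":[0,0,0],"rotation":[0,0,0]},{"grip":1,"delta_pos":[0,0,0],"rotation":[0,0,0]},{"grip":1,"delta_pos":[0,0,0],"rotation":[0,0,0]}]'>/dev/null
python3 -m creep '[{"grip":1,"delta_pos":[0,0,0],"rotation":[0,0,0]},{"grip":1,"delta_pos":[0,0,0],"rotation":[0,0,0]},{"grip":1,"delta_pos":[0,0,0],"rotation":[0,0,0]},{"grip":1,"delta_pos":[0,0,0],"rotation":[0,0,0]},{"grip":1,"delta_pos":[0,0,0],"rotation":[0,0,0]}]'
```

```text
clock: 10.6
tool_pos: [0.4309, -0.0024, 0.1504]
orientation: [-180.0, 0.0, 14.3]
force: [0.9, 0.1, -1.7]
opening: 0.0239
gripper_force: 30.0
```

```bash

python3 -m creep '[{"grip":1,"delta_pos":[0,0,-0.15],"rotation":[0,0,0]},{"grip":1,"delta_pos":[0,0,-0.3],"rotation":[0,0,0]},{"grip":1,"delta_pos":[0,0,-0.45],"rotation":[0,0,0]},{"grip":1,"delta_pos":[0,0,-0.55],"rotation":[0,0,0]}]'
python3 -m creep '[{"grip":1,"delta_pos":[0,0,-0.2],"rotation":[0,0,0]},{"grip":1,"delta_pos":[0,0,-0.4],"rotation":[0,0,0]},{"grip":1,"delta_pos":[0,0,-0.56],"rotation":[0,0,0.04]},{"grip":1,"delta_pos":[0,0,-0.56],"rotation":[0,0,0.09]},{"grip":1,"delta_pos":[0,0,-0.56],"rotation":[0,0,0.136]}]'
python3 -m creep '[{"grip":1,"delta_pos":[0.1,0.2,0],"rotation":[0,0,0]},{"grip":1,"delta_pos":[0.3,0.4,0],"rotation":[0,0,0]},{"grip":1,"delta_pos":[0.45,0.55,0],"rotation":[0,0,0]},{"grip":1,"delta_pos":[0.56,0.68,0],"rotation":[0,0,0]},{"grip":1,"delta_pos":[0.56,0.68,0],"rotation":[0,0,0]}]'
python3 -m creep '[{"grip":1,"delta_pos":[0,0,0],"rotation":[0,0,0]},{"grip":1,"delta_pos":[0,0,0],"rotation":[0,0,0]}]'
python3 - <<'E'
from h import *
a=cv2.resize(S["side"]["color"][150:300,270:450,::-1],None,fx=4,fy=4,interpolation=cv2.INTER_CUBIC); cv2.imwrite("pics/s4c.png",a)
E
```

```text
clock: 11.0
tool_pos: [0.4309, -0.0024, 0.2063]
orientation: [-180.0, -0.0, 14.3]
force: [0.2, 0.6, -1.9]
opening: 0.0239
gripper_force: 30.0
clock: 11.5
tool_pos: [0.4308, -0.0023, 0.2618]
orientation: [-180.0, -0.0, 1.9]
force: [0.7, 0.2, -2.9]
opening: 0.0237
gripper_force: 30.0
clock: 12.0
tool_pos: [0.49, -0.0695, 0.2606]
orientation: [180.0, 0.1, 1.9]
force: [-0.7, -0.2, -2.7]
opening: 0.0238
gripper_force: 30.0
clock: 12.2
tool_pos: [0.4888, -0.0681, 0.2613]
orientation: [-180.0, 0.0, 2.0]
force: [0.7, -0.0, -1.8]
opening: 0.0238
gripper_force: 30.0
```

View pics/s4c.png

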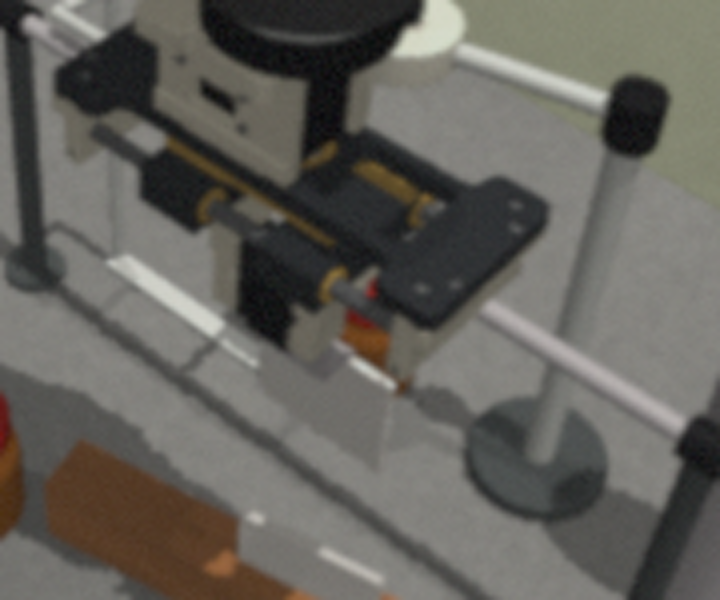

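The plate hangs straight in the grip. I check a predicted plate corner (seen at 368.5,247) and then insert.

```bash

python3 - <<'E'
from h import *
for z in (.190,.193,.196): print(proj("side",(.5283,-.1067,z)), proj("side",(.5315,-.1067,z)))
E
python3 -m creep '[{"grip":1,"delta_pos":[0.15,0,0],"rotation":[0,0,0]},{"grip":1,"delta_pos":[0.3,0,0],"rotation":[0,0,0]},{"grip":1,"delta_pos":[0.45,0,0],"rotation":[0,0,0]},{"grip":1,"delta_pos":[0.61,0,0],"rotation":[0,0,0]},{"grip":1,"delta_pos":[0.61,0,0],"rotation":[0,0,0]}]'
python3 -m creep '[{"grip":1,"delta_pos":[0,0,0],"rotation":[0,0,0]},{"grip":1,"delta_pos":[0,0,0.05],"rotation":[0,0,0]},{"grip":1,"delta_pos":[0,0,0.1],"rotation":[0,0,0]},{"grip":1,"delta_pos":[0,0,0.15],"rotation":[0,0,0]},{"grip":1,"delta_pos":[0,0,0.15],"rotation":[0,0,0]}]'
```

```text
[366.96531735 246.48061939] [368.07083191 245.52600639]
[367.14064229 245.44847394] [368.24898655 244.49339552]
[367.31696726 244.41008391] [368.42815401 243.45455526]
clock: 12.9
tool_pos: [0.5526, -0.0661, 0.2606]
orientation: [180.0, 0.1, 2.0]
force: [-1.0, 0.4, -1.8]
opening: 0.0238
gripper_force: 30.0
clock: 13.4
tool_pos: [0.5496, -0.0662, 0.2457]
orientation: [-180.0, 0.1, 2.0]
force: [0.8, 0.4, -1.9]
opening: 0.0237
gripper_force: 30.0
```

```bash

python3 -m creep '[{"grip":1,"delta_pos":[0,0,0.02],"rotation":[0,0,0]},{"grip":1,"delta_pos":[0,0,0.04],"rotation":[0,0,0]},{"grip":1,"delta_pos":[0,0,0.04],"rotation":[0,0,0]},{"grip":1,"delta_pos":[0,0,0.04],"rotation":[0,0,0]}]'
python3 -m creep '[{"grip":1,"delta_pos":[0,0,0.01],"rotation":[0,0,0]},{"grip":1,"delta_pos":[0,0,0.02],"rotation":[0,0,0]},{"grip":1,"delta_pos":[0,0,0.02],"rotation":[0,0,0]},{"grip":1,"delta_pos":[0,0,0.02],"rotation":[0,0,0]}]'
python3 -m creep '[{"grip":1,"delta_pos":[0,0,0.01],"rotation":[0,0,0]},{"grip":1,"delta_pos":[0,0,0.015],"rotation":[0,0,0]},{"grip":1,"delta_pos":[0,0,0.015],"rotation":[0,0,0]},{"grip":1,"delta_pos":[0,0,0.015],"rotation":[0,0,0]}]'
```

```text
clock: 13.8
tool_pos: [0.5503, -0.0662, 0.2426]
orientation: [180.0, -0.0, 2.0]
force: [0.2, -0.5, -2.0]
opening: 0.0238
gripper_force: 30.0
clock: 14.2
tool_pos: [0.5503, -0.0662, 0.2405]
orientation: [180.0, 0.0, 2.0]
force: [-0.3, 0.3, -2.1]
opening: 0.024
gripper_force: 30.0
clock: 14.6
tool_pos: [0.5503, -0.0662, 0.2391]
orientation: [180.0, 0.0, 2.0]
force: [-0.3, 0.7, -2.7]
opening: 0.0237
gripper_force: 30.0
```

```bash

python3 -m creep '[{"grip":1,"delta_pos":[0,0,-0.01],"rotation":[0,0,0]},{"grip":1,"delta_pos":[0,-0.15,-0.01],"rotation":[0,0,0]},{"grip":1,"delta_pos":[0,-0.3,-0.01],"rotation":[0,0,0]},{"grip":1,"delta_pos":[0,-0.45,-0.01],"rotation":[0,0,0]},{"grip":1,"delta_pos":[0,-0.5,-0.01],"rotation":[0,0,0]}]'
python3 -m creep '[{"grip":1,"delta_pos":[0,-0.1,0],"rotation":[0,0,0]},{"grip":1,"delta_pos":[0,-0.2,0],"rotation":[0,0,0]},{"grip":1,"delta_pos":[0,-0.3,0],"rotation":[0,0,0]},{"grip":1,"delta_pos":[0,-0.4,0],"rotation":[0,0,0]},{"grip":1,"delta_pos":[0,-0.42,0],"rotation":[0,0,0]}]'
python3 -m creep '[{"grip":1,"delta_pos":[0,-0.1,0],"rotation":[0,0,0]},{"grip":1,"delta_pos":[0,-0.2,0],"rotation":[0,0,0]},{"grip":1,"delta_pos":[0,-0.3,0],"rotation":[0,0,0]},{"grip":1,"delta_pos":[0,-0.4,0],"rotation":[0,0,0]},{"grip":1,"delta_pos":[0,-0.42,0],"rotation":[0,0,0]}]'
python3 -m creep '[{"grip":1,"delta_pos":[0,0,0],"rotation":[0,0,0]},{"grip":1,"delta_pos":[0,0,0],"rotation":[0,0,0]}]'
python3 - <<'E'
from h import *
a=cv2.resize(S["side"]["color"][130:270,250:380,::-1],None,fx=4,fy=4,interpolation=cv2.INTER_CUBIC)
b=cv2.resize(S["top"]["color"][150:290,260:330,::-1],None,fx=4,fy=4,interpolation=cv2.INTER_CUBIC); cv2.imwrite("pics/5.png",np.hstack([a,b])[:, :800])
E
```

```text
clock: 15.1
tool_pos: [0.5485, -0.0142, 0.2401]
orientation: [-180.0, -0.0, 2.1]
force: [-0.2, 0.4, -1.8]
opening: 0.0235
gripper_force: 30.0
clock: 15.6
tool_pos: [0.547, 0.0268, 0.2401]
orientation: [-180.0, -0.0, 2.1]
force: [0.4, 0.1, -1.7]
opening: 0.0236
gripper_force: 30.0
clock: 16.1
tool_pos: [0.5456, 0.0689, 0.2401]
orientation: [-180.0, -0.0, 2.1]
force: [0.7, 0.2, -1.8]
opening: 0.0238
gripper_force: 30.0
clock: 16.3
tool_pos: [0.5455, 0.0676, 0.24]
orientation: [180.0, 0.0, 2.1]
force: [-0.2, -1.1, -1.6]
opening: 0.024
gripper_force: 30.0
```

View pics/5.png

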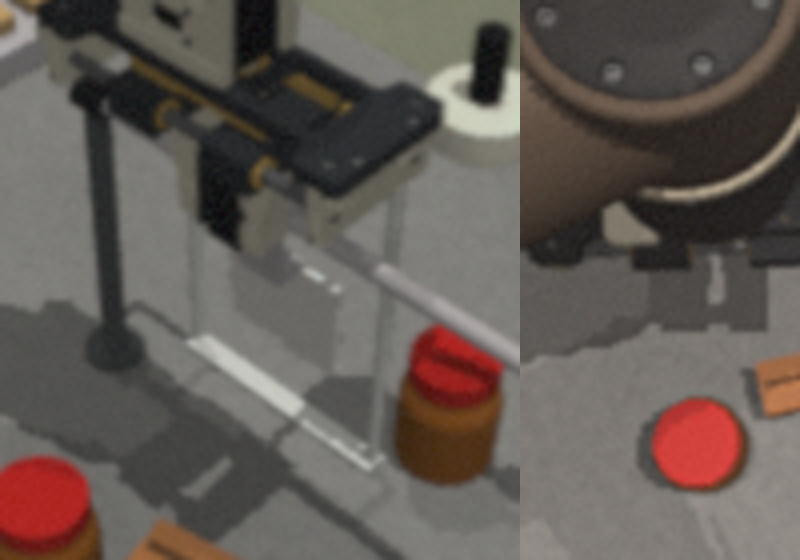

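The hook is on the rail under the guard with no contact forces, though the arm hides the clip. I seat it, release, back off and check from above.

```bash

python3 -m creep '[{"grip":1,"delta_pos":[0,0,0.01],"rotation":[0,0,0]},{"grip":1,"delta_pos":[0,0,0.02],"rotation":[0,0,0]},{"grip":1,"delta_pos":[0,0,0.02],"rotation":[0,0,0]},{"grip":1,"delta_pos":[0,0,0.02],"rotation":[0,0,0]}]'
python3 -m creep '[{"grip":0.55,"delta_pos":[0,0,0],"rotation":[0,0,0]},{"grip":0.55,"delta_pos":[0,0,0],"rotation":[0,0,0]},{"grip":0.55,"delta_pos":[0,0,0],"rotation":[0,0,0]},{"grip":0.55,"delta_pos":[0,0,0],"rotation":[0,0,0]}]'
python3 -m creep '[{"grip":0.55,"delta_pos":[0,0,-0.2],"rotation":[0,0,0]},{"grip":0.55,"delta_pos":[0,0,-0.5],"rotation":[0,0,0]},{"grip":0.55,"delta_pos":[0,0,-0.9],"rotation":[0,0,0]},{"grip":0.55,"delta_pos":[0,0,-0.9],"rotation":[0,0,0]}]'
python3 -m creep '[{"grip":0.55,"delta_pos":[-0.9,0,0],"rotation":[0,0,0]},{"grip":0.55,"delta_pos":[-0.9,0,0],"rotation":[0,0,0]},{"grip":0.55,"delta_pos":[-0.9,0,0],"rotation":[0,0,0]}]'
python3 -m creep '[{"grip":0.55,"delta_pos":[0,-1,0],"rotation":[0,0,0]},{"grip":0.55,"delta_pos":[0,-1,0],"rotation":[0,0,0]},{"grip":0.55,"delta_pos":[0,-1,0],"rotation":[0,0,0]}]'
python3 -m creep '[{"grip":0.55,"delta_pos":[0,-1,0],"rotation":[0,0,0]},{"grip":0.55,"delta_pos":[0,-1,0],"rotation":[0,0,0]},{"grip":0.55,"delta_pos":[0,-1,0],"rotation":[0,0,0]}]'
python3 - <<'E'
from h import *
a=cv2.resize(S["side"]["color"][140:270,250:370,::-1],None,fx=3.5,fy=3.5,interpolation=cv2.INTER_CUBIC)
b=cv2.resize(S["top"]["color"][165:230,260:360,::-1],None,fx=7,fy=7,interpolation=cv2.INTER_CUBIC)
cv2.imwrite("pics/6s.png",a); cv2.imwrite("pics/6t.png",b)
E
```

```text
clock: 16.8
tool_pos: [0.5455, 0.0675, 0.2384]
orientation: [180.0, -0.0, 2.0]
force: [-2.3, -0.1, 3.1]
opening: 0.0238
gripper_force: 30.0
clock: 17.2
tool_pos: [0.5456, 0.0678, 0.238]
orientation: [-180.0, 0.0, 2.0]
force: [-0.6, -0.6, -1.2]
opening: 0.039
gripper_force: 0.0
clock: 17.6
tool_pos: [0.5479, 0.068, 0.3338]
orientation: [-179.9, -0.5, 2.1]
force: [-0.2, 0.0, -0.5]
opening: 0.0395
gripper_force: 0.0
clock: 17.9
tool_pos: [0.4522, 0.0639, 0.3287]
orientation: [-179.9, -0.1, 2.1]
force: [0.8, -0.5, 0.6]
opening: 0.0393
gripper_force: 0.0
clock: 18.2
tool_pos: [0.4522, 0.1686, 0.3278]
orientation: [-180.0, -0.0, 2.2]
force: [-0.4, -1.1, -0.7]
opening: 0.039
gripper_force: 0.0
clock: 18.5
tool_pos: [0.4486, 0.2688, 0.3271]
orientation: [180.0, 0.0, 2.2]
force: [-0.1, -1.2, -0.6]
opening: 0.0393
gripper_force: 0.0
```

View pics/6t.png

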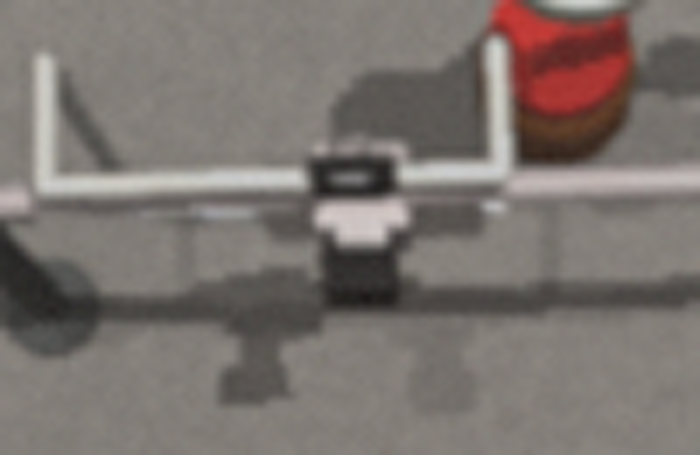

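From above, the strap (x 313–411 in the crop) sits slightly right of the clip (x 309–396). I correct for parallax.

```bash
python3 - <<'E'
from h import *
d=np.array([-.0366,.9993])
st=onz("top",(260+361.5/7,165+215/7),.22)  # strap crown edges
bl=onz("top",(260+361/7,165+275/7),.246)
print("strap",st[:2]@d,"block",bl[:2]@d)
for z in (.235,.245,.255): print(z,onz("top",(260+352.5/7,165+175/7),z)[:2]@d)
E
```

```text
strap 0.047000372964474006 block 0.046304683987295446
0.235 0.04893740432773689
0.245 0.04842175490892044
0.255 0.04790610549010398
```

View pics/6s.png

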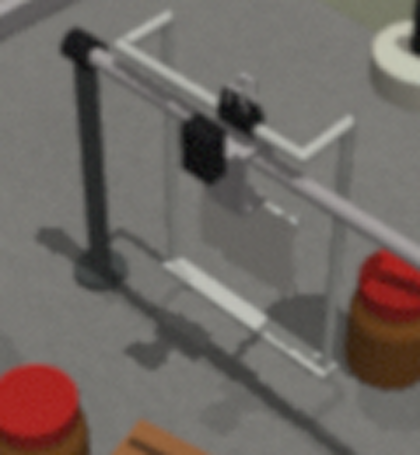

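The hanger hangs seated under the guard. Its centre is about 1.7 mm from the clip, which is below one pixel, and the robot is clear. Handing in.

```bash
python3 -c "
from plant import ctrl
print(ctrl.close_job())"
```

```text
the job is handed in; nothing more can be done
None
```

The job is handed in: the lamp head is swung clear behind the rail on the side away from the flask, and the price plate hangs under the guard about 1.7 mm off the clip's centre, with the flask, jars and plain plate looking undisturbed in the pictures (clock about 18.5 s; no verdict was returned).

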